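Fit the long condenser tube and switch the lamp on

ROBOT

A 7-joint arm with a two-finger parallel gripper is mounted at the origin on a cart in front of the work surface, level with it; the furniture and walls round the work are solid. World frame = base frame: x ahead of the robot, y to its left, z up, the work surface at z = 0. Lengths are in mm, angles in rad, forces in N, time in s.
With the tool pointing down it reaches from about 350 to 900 mm from the base axis. Payload 7.2 kg.
Tool frame: the origin (TCP) lies on the front face of the gripper's body, between the roots of the fingers; the fingertips stand 80 mm ahead of it and the grasp point (between the pads) lies 61 mm ahead of it; z points along the fingers, y is the line along which they close (so a half turn about z gives the same grasp; the last joint's range is limited). The gripper opens to 88 mm and grips with 3 to 60 N. Pads are 20 mm wide; open, the fingers measure 115 mm over their backs; the gripper's body (75 mm by 178 mm) begins 61 mm behind the grasp point.
Start: joints at [-0.068, 0.411, -0.013, 1.596, 0.006, 1.134, -0.082], TCP at [625.001, -0.011, 302.653] pointing down, gripper open.
Joint ranges: [-2.95, 2.95], [-0.29, 1.99], [-1.47, 1.44], [0.14, 2.54], [-1.03, 4.17], [0.13, 1.85], [-2.86, 2.86]. Speed limits (rad/s): [2.39, 2.39, 3.01, 3.01, 3.14, 3.14, 3.14].

INTERFACE

Orientations are given as a rotation vector (axis times angle).
In Python, from bench import manip, vision, nets gives the robot as it stands.
- The arm moves only by the tool servo_tool, never from a script. Its arguments are lists of equal length, an entry for each row: "xyz": the shift along the tool's x, y, z scaled (see below), a list of three; "delta_rot": the turn, a rotation vector about the tool's x, y, z scaled (see below), a list of three; "gripper": the opening, from 0 (shut) to 1 (fully open). A call has 1 to 8 rows; each row shifts and turns the commanded pose from where the row before left it, along the tool's axes as they then stand; what a row does not reach is not made up. The controller multiplies each number of a shift by 0.05 m and each number of a turn by 360 degrees. A row lasts 1/10 s, in which the tool goes at most 50 mm and 8.59 degrees, less where a joint would pass 70% of its speed; a pose out of reach is approached as far as the arm can. A call with a number of a shift or a turn outside -1 to 1 is refused whole. A call with a gripper value outside its range is refused whole. The fingers move at their own pace and stop on an object; the grip force is fixed at half the most. Time passes only in rows, so rows that do not move let the fingers close. It gives the time, the measured TCP pose, the force, the opening and the grip force at its end, in the units of the state.
- manip.read_state(): the state, without advancing time (a new reading comes with each control period).
- vision.capture(name): name is "scene" or "side" or "wrist"; returns the picture (480x640x3 uint8, red, green, blue); there is no depth.
- vision.camera_params(name): a dict with "fx", "fy", "cx", "cy" (pixels), "dist" ([k1, k2, p1, p2, k3] as OpenCV has them; the pictures are not rectified), "rvec" (rotation vector, rad) and "tvec" (3), from world to camera coordinates, as OpenCV has them. Camera axes: x right, y down, z forward; pixel columns grow to the right and rows downward; lengths in mm; the calibration is good to about 2 mm. A picture is of the moment at which its call begins: read the wrist's pose just before it. camera_params takes no time and is no camera call; for the wrist camera it gives the pose at the moment of the call.
- manip.close_job(): hands the job in; it is judged then, once.
Trained networks look in the newest picture that a camera, given by its name, has taken for a name from the list of things; names that differ only in an ending like _2 or _b are one class to them, and where a whole thing is asked for, a point or a joint stands for the part that bears it (a point fixed in the world has none). Each returns a list of dicts, best first, with "score" (0 to 1); they miss things now and then, are a little off and sometimes report something else, mostly with a low value. They report only what shows in the picture. A call takes as long as a camera call.
- nets.boxes_of(camera, label): "box" ([centre column, centre row, width, height] in pixels, round what is visible of it).
- nets.masks_of(camera, label): "region" (480x640 bool, what is visible of it) and "box" ([centre column, centre row, width, height] in pixels, round what is visible of it).
- nets.tip_of(camera, label): "at" ([column, row] in pixels: a listed point, or the origin of a listed thing).
The state is a dict: "time_s": time; "joint_pos": joint angles; "qvel": joint speeds; "tau": joint torques, N m; "eef_pos": TCP position; "orientation": TCP orientation; "force": force on the tool from outside, world axes, zero at the start; "moment": the same for the moment, N m; "finger_gap": finger opening in mm; "grasp_force": force on a finger pad.
Only numpy, scipy, OpenCV 4.12 (cv2) and the standard library are available. Lean on these libraries where they do the work, as an engineer would, in place of code of your own. Each camera call takes 0.05 s, during which the arm holds its last target. There are 200 camera calls.

TASK

Take the longer of the two tubes from the black rest and slide its plain end into the collar of the grey lamp house until the line round the tube is level with the mouth of the collar, then let go of it. Only then switch the lamp on by flipping the bat toggle on top of the house over to its other side, leaving the tube at its line. Leave the shorter tube lying in the rest.

Things in the scene. Friction and masses are not known exactly. Their poses are not given: they have to be found in the camera images.
- lamp_house: Grey LED lamp house bolted to the table. Box 110 (x) x 90 (y) x 126 mm high on a dark base with a fixing lug on each side (out to y = +-65 mm), fins at the back (+x, out to 67 mm). Origin at table height under the middle of the box, z up. From the aluminium front plate (x = -55 mm) a round steel collar, 40 mm outside diameter, stands out to x = -73 mm.
- bore_mouth (a point): Centre of the collar's mouth, 80 mm above the table, axes as the lamp house: x points into the bore. The bore is straight and level, 27.2 mm in diameter, 80 mm deep: the tube would slide on past its line; friction alone holds it there.
- toggle_tip (a point): Tip of the bat toggle on top of the lamp house: tapered aluminium lever, 9 mm thick at the root, 15 mm near the tip, 56 mm long from its pivot at (12, 0, 131) mm in the house frame. It swings in the house's y-z plane. Off: the tip is 18 mm to the -y side of the pivot, 184 mm above the table. On: as much to +y.
- lamp_toggle (a joint): Angle of the bat toggle: 0 = off (leaning to -y of the house), 0.33 = upright, 0.66 = on (leaning to +y). An over-centre spring drives it away from the upright to either stop: it takes about 3 N at the tip to start it, and once past the middle it snaps over by itself.
- tube_long: Long condenser tube, aluminium, 170 mm long, 25 mm in diameter, 0.1 to 0.18 kg. Origin on its axis at mid length; x runs along the axis to the plain chamfered end (x = +85 mm), which goes into the lamp house. The other end (x = -85 to -73 mm) has a dark knurled ring of 30 mm diameter. A dark line runs round it 50 mm from the plain end.
- tube_long_mark (a point): Centre of the tube on the plane of that line (x = +35 mm of the tube). The tube is in to its line when this point lies at bore_mouth.
- tube_short: Short condenser tube, alike but 115 mm long, origin on its axis at mid length, x to its plain end. It stays in the rest.
- tube_rest: Black plastic rest, 100 (x) x 150 (y) mm, bolted to the table. Origin under its middle. Nests at y = +50 and -50 mm hold the tubes level, axis 36 mm above the table, plain ends to +x of the rest. Each nest is a pair of V supports 6 mm thick at x = +40 and -40 mm; between them it is free down to the 7 mm base plate. Either tube may lie in either nest.

How it is judged:
By the outcome, as a careful person would: the job done as asked, in the order asked, and still so for the second after the job is handed in, with the robot touching nothing.
It also fails if it takes over 51 s, if anything falls off the work surface, if the arm or the gripper's body presses on something with over 40 N, if the wrist force passes 120 N, or if a joint passes its speed limit or range.

## Working session

There is one attempt and no reset: what is moved stays moved. The work goes in short steps, Python scripts to look and compute and a tool call to move; the robot and the scene stay as the last step left them, time stands still between calls to the robot, and variables do not carry over. Pictures are saved under pics/ and viewed, at most 10 in all, crops included, and the job is handed in when it is done.

Besides the shell and the picture viewer there is one more tool, called as name(argument=value, ...) on one line, values as JSON. servo_tool: Moves the arm, as the interface text tells. Shifts and turns lie within -1 to 1; 1 stands for 0.05 m of shift or 360 degrees of turn. Its arguments: {"type":"object","properties":{"xyz":{"type":"array"},"delta_rot":{"type":"array"},"gripper":{"type":"array"}},"required":["xyz","delta_rot","gripper"]}

```bash
mkdir -p pics; cat > h.py <<'E'
import numpy as np, cv2
from scipy.spatial.transform import Rotation as R
from bench import manip, vision, nets
def ray(cam,px,P=None):
    P=P or vision.camera_params(cam)
    K=np.array([[P['fx'],0,P['cx']],[0,P['fy'],P['cy']],[0,0,1]])
    n=cv2.undistortPoints(np.array([[px]],float),K,np.array(P['dist'],float))[0,0]
    Rm=cv2.Rodrigues(np.array(P['rvec'],float))[0]; t=np.array(P['tvec'],float).ravel()
    return -Rm.T@t, Rm.T@np.array([n[0],n[1],1])
def atz(cam,px,z,P=None):
    c,d=ray(cam,px,P); return c+d*(z-c[2])/d[2]
def tri(obs):
    A=np.zeros((3,3));b=np.zeros(3)
    for c,d in obs:
        d=d/np.linalg.norm(d);M=np.eye(3)-np.outer(d,d);A+=M;b+=M@c
    x=np.linalg.solve(A,b)
    return x,[np.linalg.norm((np.eye(3)-np.outer(d/np.linalg.norm(d),d/np.linalg.norm(d)))@(x-c)) for c,d in obs]
def proj(cam,X,P=None):
    P=P or vision.camera_params(cam)
    K=np.array([[P['fx'],0,P['cx']],[0,P['fy'],P['cy']],[0,0,1]])
    return cv2.projectPoints(np.array(X,float).reshape(-1,3),np.array(P['rvec'],float),np.array(P['tvec'],float),K,np.array(P['dist'],float))[0][:,0]
def save(cam,name,im=None):
    im=vision.capture(cam) if im is None else im
    cv2.imwrite('pics/'+name,im[:,:,::-1]); return im
E
python3 - <<'E'
from h import *
np.set_printoptions(precision=1,suppress=True)
ims=[save(c,c+'1.png') for c in('scene','side','wrist')]
cv2.imwrite('pics/a.png',cv2.resize(np.vstack([np.hstack(ims[:2]),np.hstack([ims[2],ims[2]*0])]),(800,600))[:,:,::-1])
Z=dict(lamp_house=0,bore_mouth=80,toggle_tip=184,tube_long=36,tube_long_mark=36,tube_short=36,tube_rest=0)
for l in Z:
    for c in('scene','side','wrist'):
        for r in nets.tip_of(c,l)[:2]:
            print(l,c,round(r['score'],2),np.array(r['at']),atz(c,r['at'],Z[l]))
print(manip.read_state())
E
```

```text
lamp_house scene 0.68 [346.1 267.7] [ 487.3 -215.9    0. ]
lamp_house side 0.76 [268.1 344.5] [ 489.1 -211.8    0. ]
lamp_house wrist 0.67 [210.6 370.3] [ 495.6 -213.6    0. ]
bore_mouth side 0.79 [288.6 294.8] [ 484.1 -138.5   80. ]
toggle_tip scene 0.6 [355.1 183.3] [ 492.6 -248.4  184. ]
toggle_tip side 0.63 [242.8 300.2] [ 470.  -221.3  184. ]
tube_long scene 0.75 [290.1 309.3] [458.1  35.   36. ]
tube_long side 0.74 [333.5 232.4] [455.2  36.2  36. ]
tube_long wrist 0.62 [140.  171.9] [459.1  35.4  36. ]
tube_long_mark scene 0.56 [280.2 298.9] [492.7  17.3  36. ]
tube_long_mark side 0.71 [340.9 244.3] [483.1  22.5  36. ]
tube_long_mark wrist 0.65 [174.6 185.3] [491.   22.5  36. ]
tube_long_mark wrist 0.43 [173.8 121. ] [496.4  81.4  36. ]
tube_short scene 0.62 [235. 328.] [499.1 130.4  36. ]
tube_short side 0.61 [378.7 217.4] [507.4 120.1  36. ]
tube_short wrist 0.64 [171.2  65.8] [498.7 128.2  36. ]
tube_rest scene 0.75 [262.3 334.1] [484.9  79.8   0. ]
tube_rest side 0.72 [355.9 236.2] [484.8  75.3   0. ]
tube_rest side 0.72 [337.1 232.3] [448.1  59.9   0. ]
tube_rest wrist 0.94 [171.5 118.9] [481.   83.5   0. ]
{'time_s': 1.2, 'joint_pos': array([-0.1,  0.4, -0. ,  1.6,  0. ,  1.1, -0.1]), 'qvel': array([-0., -0., -0.,  0.,  0.,  0.,  0.]), 'tau': array([  0. , -58.8,   0.6, -29.1,  -0.1,   0. ,  -0. ]), 'eef_pos': array([625. ,  -0. , 302.7]), 'orientation': array([2.2, 2.2, 0. ]), 'force': array([0.2, 0.7, 0.1]), 'moment': array([0., 0., 0.]), 'grasp_force': 0.0, 'finger_gap': 87.72754473699122}
```

View pics/a.png

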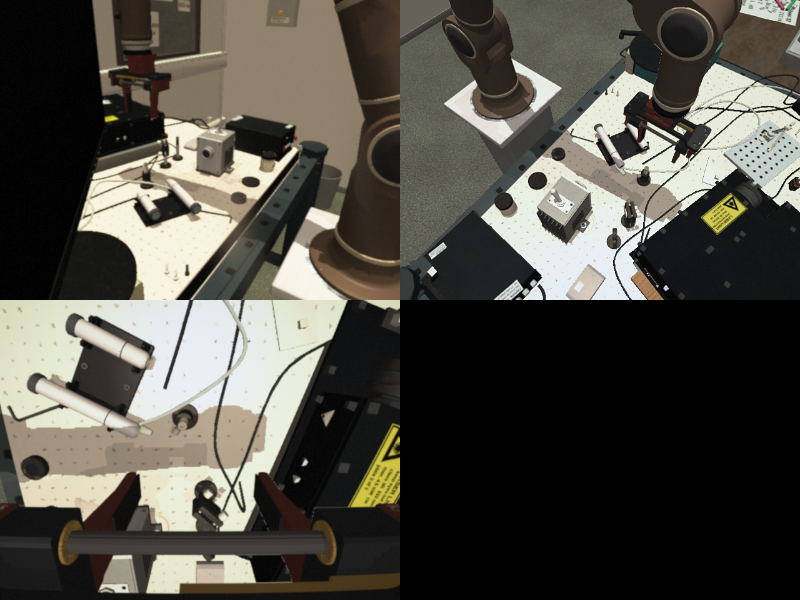

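The pictures show the rest with the long tube in its nearer nest (wrist ≈ (140,172)). The lamp house is at about (490,-214), with its bore facing +y and its toggle leaning toward -x. I'm moving above the tube and turning the gripper across it.

servo_tool(xyz=[[0.07,-0.4,0.1],[0.07,-0.4,0.1],[0.07,-0.4,0.1],[0.07,-0.4,0.1],[0.07,-0.4,0.1],[0.07,-0.4,0.1],[0.07,-0.4,0.1],[0.07,-0.4,0.1]], delta_rot=[[0,0,0],[0,0,0],[0,0,0],[0,0,0],[0,0,0],[0,0,0],[0,0,0],[0,0,0]], gripper=[1,1,1,1,1,1,1,1])

```text
time_s: 2.0
eef_pos: [464.2, 28.1, 262.6]
orientation: [2.221, 2.221, 0.0]
force: [-0.2, -0.9, 0.0]
finger_gap: 88.1
grasp_force: 0.0
```

servo_tool(xyz=[[0,0,0],[0,0,0],[0,0,0],[0,0,0],[0,0,0],[0,0,0],[0,0,0],[0,0,0]], delta_rot=[[0,0,-0.0225],[0,0,-0.0225],[0,0,-0.0225],[0,0,-0.0225],[0,0,-0.0225],[0,0,-0.0225],[0,0,-0.0225],[0,0,-0.0225]], gripper=[1,1,1,1,1,1,1,1])

```text
time_s: 2.8
eef_pos: [465.1, 28.0, 262.8]
orientation: [0.676, 3.068, 0.0]
force: [0.4, -0.5, 0.2]
finger_gap: 88.0
grasp_force: 0.0
```

```bash
cat >> h.py <<'E'
np.set_printoptions(precision=2,suppress=True)
def tool():
    s=manip.read_state(); return np.array(s['eef_pos']),R.from_rotvec(s['orientation']).as_matrix(),s
def axis(cam,m,z):
    # centreline of a mask on plane z: returns centre, unit dir, length
    c,wh,_=cv2.minAreaRect(np.argwhere(m)[:,::-1].astype(np.float32)); b=cv2.boxPoints((c,wh,_))
    e=sorted([(np.linalg.norm(b[i]-b[(i+1)%4]),(b[i]+b[(i+1)%4])/2,(b[(i+2)%4]+b[(i+3)%4])/2) for i in(0,1)],key=lambda t:t[0])[0]
    return atz(cam,e[1],z),atz(cam,e[2],z)
E
python3 - <<'E'
from h import *
p,M,s=tool(); print(p,M,s['time_s'])
P=vision.camera_params('wrist');print(ray('wrist',(320,240),P))
im=save('wrist','w2.png')
for l,z in dict(tube_long=36,tube_long_mark=36,tube_short=36,tube_rest=0).items():
    for r in nets.tip_of('wrist',l)[:2]: print(l,round(r['score'],2),np.array(r['at']),atz('wrist',r['at'],z,P))
for l in('tube_long','tube_short'):
  for r in nets.masks_of('wrist',l)[:2]:
    a,b=axis('wrist',r['region'],36); d=b-a; print(l,r['score'],r['box'],a,b,np.linalg.norm(d),np.degrees(np.arctan2(d[1],d[0])))
E
```

```text
[465.06  28.   262.79] [[-0.91  0.42  0.  ]
 [ 0.42  0.91  0.  ]
 [-0.    0.   -1.  ]] 2.8
(array([391.49,  62.33, 345.97]), array([ 0.29, -0.12, -0.95]))
tube_long 0.96 [318.6 208.6] [458.33  34.48  36.  ]
tube_long_mark 0.6 [318.6 244.7] [487.96  20.89  36.  ]
tube_short 0.71 [435.  211.2] [502.33 124.56  36.  ]
tube_rest 0.87 [373.4 202.3] [482.33  81.13   0.  ]
tube_long 0.73 [326.2, 202.8, 41.4, 200.1] [381.66  76.61  36.  ] [540.03  -0.23  36.  ] 176.0255286056521 -25.882215028403476
tube_short 0.7 [439.4, 209.4, 51.9, 138.1] [449.76 152.81  36.  ] [557.8   98.07  36.  ] 121.12030309739387 -26.86904219323133
```

View pics/w2.png

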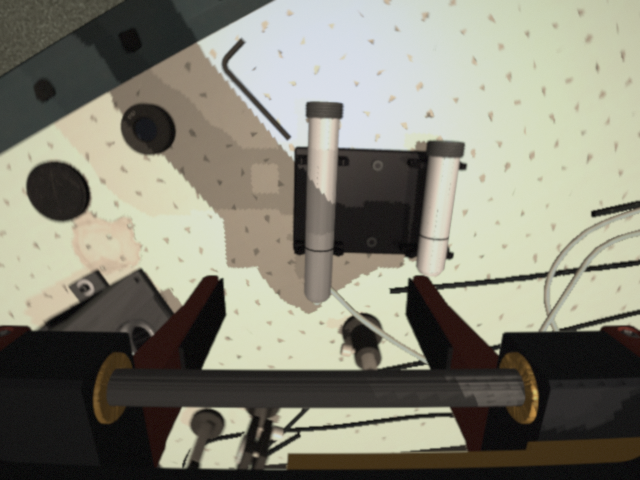

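The wrist view shows the long tube from (324,103), the knurled ring, to (317,300), the plain end, with its line at (318,247). The supports are at rows 160 and 247, so the middle is free to grip. I'll go down and grasp.

servo_tool(xyz=[[0.03,0.01,0.415],[0.03,0.01,0.415],[0.03,0.01,0.415],[0.03,0.01,0.415],[0.03,0.01,0.415],[0.03,0.01,0.415],[0.03,0.01,0.415],[0.01,0,0.41]], delta_rot=[[0,0,0],[0,0,0],[0,0,0],[0,0,0],[0,0,0],[0,0,0],[0,0,0],[0,0,0]], gripper=[1,1,1,1,1,1,1,1])

```text
time_s: 3.95
eef_pos: [456.6, 36.0, 96.1]
orientation: [0.688, 3.065, 0.0]
force: [0.4, 0.5, -0.3]
finger_gap: 88.0
grasp_force: 0.0
```

servo_tool(xyz=[[0,0,0],[0,0,0],[0,0,0],[0,0,0],[0,0,0],[0,0,0],[0,0,0],[0,0,0]], delta_rot=[[0,0,0],[0,0,0],[0,0,0],[0,0,0],[0,0,0],[0,0,0],[0,0,0],[0,0,0]], gripper=[0.6,0.2,0,0,0,0,0,0])

```text
time_s: 4.75
eef_pos: [456.5, 35.8, 97.0]
orientation: [0.685, 3.066, 0.0]
force: [-0.1, -0.3, -0.5]
finger_gap: 27.4
grasp_force: 0.0
```

servo_tool(xyz=[[0,0,0],[0,0,0],[0,0,0],[0,0,0]], delta_rot=[[0,0,0],[0,0,0],[0,0,0],[0,0,0]], gripper=[0,0,0,0])

```text
time_s: 5.15
eef_pos: [457.0, 36.3, 97.1]
orientation: [0.685, 3.065, 0.001]
force: [0.5, 4.0, 2.6]
finger_gap: 24.5
grasp_force: 29.8
```

servo_tool(xyz=[[0,0,-0.2],[0,0,-0.3],[0,0,-0.4],[0,0,-0.5],[0,0,-0.5],[0,0,-0.5],[0,0,-0.4]], delta_rot=[[0,0,0],[0,0,0],[0,0,0],[0,0,0],[0,0,0],[0,0,0],[0,0,0]], gripper=[0,0,0,0,0,0,0])

```text
time_s: 5.85
eef_pos: [455.9, 35.1, 238.5]
orientation: [-0.686, -3.066, 0.001]
force: [0.5, 0.2, -1.9]
finger_gap: 24.4
grasp_force: 29.8
```

servo_tool(xyz=[[0,0,0],[0,0,0],[0,0,0],[0,0,0],[0,0,0],[0,0,0],[0,0,0],[0,0,0]], delta_rot=[[0,0,0.0225],[0,0,0.0225],[0,0,0.0225],[0,0,0.0225],[0,0,0.0225],[0,0,0.0225],[0,0,0.0225],[0,0,0.0225]], gripper=[0,0,0,0,0,0,0,0])

```text
time_s: 6.65
eef_pos: [455.7, 35.1, 237.0]
orientation: [-2.228, -2.214, 0.003]
force: [-0.3, -0.1, -0.4]
finger_gap: 24.5
grasp_force: 29.8
```

```bash
python3 - <<'E'
from h import *
p,M,s=tool(); print(p,M,s['time_s'])
ims={c:save(c,c+'3.png') for c in('scene','side','wrist')}
for l,z in dict(lamp_house=0,bore_mouth=80,toggle_tip=184,tube_long=p[2]-61,tube_long_mark=p[2]-61).items():
  o=[]
  for c in ims:
    for r in nets.tip_of(c,l)[:1]: print(l,c,round(r['score'],2),np.array(r['at']),atz(c,r['at'],z));o.append(ray(c,r['at']))
  if len(o)>1: print('tri',*tri(o))
def crop(c,X,w,k):
    u,v=proj(c,X)[0].astype(int);im=ims[c][max(0,v-w*3//4):v+w*3//4,max(0,u-w):u+w]; print(c,max(0,u-w),max(0,v-w*3//4))
    return cv2.resize(im,(400,300),interpolation=cv2.INTER_CUBIC)
a=[crop('scene',(488,-200,100),60,1),crop('side',(488,-200,100),60,1)]
w=cv2.resize(ims['wrist'],(400,300)); f=cv2.resize(ims['side'],(400,300))
cv2.imwrite('pics/b.png',np.vstack([np.hstack(a),np.hstack([w,f])])[:,:,::-1])
E
```

```text
[455.69  35.1  237.  ] [[ 0.01  1.   -0.  ]
 [ 1.   -0.01 -0.  ]
 [-0.   -0.   -1.  ]] 6.65
lamp_house scene 0.61 [344.4 269.3] [ 486.67 -207.2     0.  ]
lamp_house side 0.58 [267.6 344.7] [ 488.64 -212.63    0.  ]
lamp_house wrist 0.57 [347.3 435.6] [ 492.75 -213.18    0.  ]
tri [ 490.18 -212.69   -1.31] [np.float64(1.9219149976970034), np.float64(1.865738229053247), np.float64(2.8997145093394714)]
bore_mouth scene 0.93 [328.9 245.5] [ 490.79 -144.89   80.  ]
bore_mouth side 0.83 [290.9 295.7] [ 488.41 -137.39   80.  ]
bore_mouth wrist 0.77 [353.4 444.7] [ 488.91 -140.41   80.  ]
tri [ 488.46 -138.59   82.45] [np.float64(1.328604034509563), np.float64(0.8656760755331057), np.float64(0.5815151453952618)]
toggle_tip scene 0.48 [354.3 184.8] [ 488.97 -238.19  184.  ]
toggle_tip side 0.49 [243.7 303.4] [ 474.59 -224.43  184.  ]
tri [ 479.2  -224.77  189.72] [np.float64(2.4739579275098262), np.float64(2.473957927509731)]
tube_long scene 0.93 [291.6 238. ] [448.4  42.8 176. ]
tube_long side 0.95 [335.1 191.3] [457.72  32.84 176.  ]
tube_long wrist 0.66 [314.3 318.5] [456.28  34.33 176.  ]
tri [455.84  33.71 172.23] [np.float64(1.5137968460256248), np.float64(1.3744034606887503), np.float64(1.419920962017947)]
tube_long_mark scene 0.59 [303.6 227.3] [457.46  -4.29 176.  ]
tube_long_mark side 0.82 [321.9 199.7] [450.08   4.59 176.  ]
tri [452.12   2.7  179.69] [np.float64(0.5005754677683233), np.float64(0.5005754677682198)]
scene 284 182
side 206 272
```

View pics/b.png

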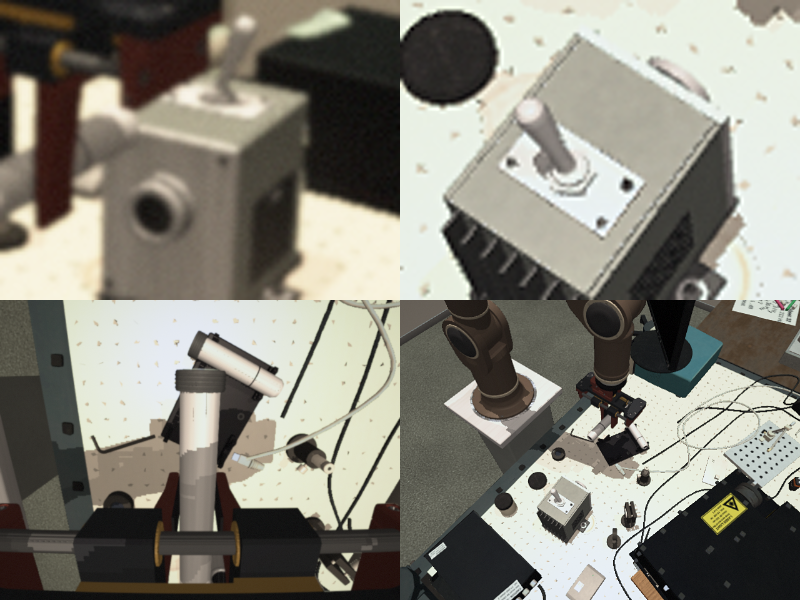

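The scene crop shows the collar mouth clearly at about (329.6,245). The side crop shows the four top corners of the house. Next I'll work out the house's yaw from those corners and the sub-pixel bore centre.

```bash
python3 - <<'E'
from h import *
im=cv2.imread('pics/side3.png',0)
c=np.array([(258.5,282.5),(304.4,308.6),(267.5,360.5),(219.5,331.1)],np.float32).reshape(-1,1,2)
c2=cv2.cornerSubPix(im,c.copy(),(3,3),(-1,-1),(3,50,0.01))[:,0]; print(c2-c[:,0])
for q in(c[:,0],c2):
    W=np.array([atz('side',x,126) for x in q]); print(W[:,:2].ravel(),'centre',W.mean(0))
    for i in range(4):
        d=W[(i+1)%4]-W[i];print(np.linalg.norm(d),np.degrees(np.arctan2(d[1],d[0])))
# dark bore blob in the scene
s=cv2.imread('pics/scene3.png',0); y0,x0=232,316; r=s[y0:y0+28,x0:x0+30]
k=cv2.resize(r,None,fx=4,fy=4,interpolation=cv2.INTER_CUBIC); t,m=cv2.threshold(k,0,255,cv2.THRESH_BINARY_INV+cv2.THRESH_OTSU)
for cn in cv2.findContours(m,0,1)[0]:
    if cv2.contourArea(cn)>150: e=cv2.fitEllipse(cn);print('bore',t,np.array(e[0])/4+[x0-.375,y0-.375],np.array(e[1])/4,e[2])
for cam in('scene','side'): print(cam,ray(cam,(320,240)))
for y in(36,-30): pass
print(proj('scene',[(489,-139,80),(489,-139,93.6),(502.6,-139,80),(489,-139,100)]))
E
```

```text
[[-0.09 -1.21]
 [-0.18 -1.25]
 [ 0.    0.  ]
 [-1.25 -0.51]]
[ 445.42 -166.27  535.7  -157.52  543.08 -258.92  451.86 -268.24] centre [ 494.02 -212.74  126.  ]
90.70093119921088 5.538375940634916
101.66490828829286 -85.83986699475533
91.6907414773835 -174.16504629283358
102.16783210480536 93.61228964005345
[ 443.83 -164.64  534.13 -155.96  543.08 -258.92  449.7  -268.81] centre [ 492.68 -212.08  126.  ]
90.71719118833684 5.492109964759787
103.34579640152266 -85.03238668559611
93.90370246974231 -173.95298920460183
104.33259636151209 93.22448835050784
bore 79.0 [329.52 245.72] [ 9.76 13.65] 135.45281982421875
scene (array([ 52.59, 594.23, 478.38]), array([ 0.48, -0.77, -0.41]))
side (array([ 750.21, -396.69,  857.6 ]), array([-0.32,  0.42, -0.85]))
[[328.13 246.73]
 [328.31 240.55]
 [322.38 245.11]
 [328.39 237.61]]
```

servo_tool(xyz=[[-0.36,-0.03,-0.2],[-0.36,-0.03,-0.2],[-0.36,-0.03,-0.2],[-0.36,-0.03,-0.2],[-0.36,-0.03,-0.2],[-0.36,-0.03,-0.2],[-0.36,-0.03,-0.2],[-0.36,-0.03,-0.2]], delta_rot=[[0,0,0],[0,0,0],[0,0,0],[0,0,0],[0,0,0],[0,0,0],[0,0,0],[0,0,0]], gripper=[0,0,0,0,0,0,0,0])

```text
time_s: 8.35
eef_pos: [444.3, -108.9, 317.3]
orientation: [2.221, 2.221, 0.0]
force: [-0.4, 0.2, -1.8]
finger_gap: 24.5
grasp_force: 29.8
```

servo_tool(xyz=[[-0.36,-0.03,-0.06],[-0.36,-0.03,-0.06],[-0.36,-0.03,-0.06],[-0.36,-0.03,-0.06],[-0.36,-0.03,-0.06],[-0.36,-0.03,-0.06],[-0.36,-0.03,-0.06],[-0.36,-0.03,-0.06]], delta_rot=[[0,0,0],[0,0,0],[0,0,0],[0,0,0],[0,0,0],[0,0,0],[0,0,0],[0,0,0]], gripper=[0,0,0,0,0,0,0,0])

```text
time_s: 9.15
eef_pos: [432.4, -252.8, 341.0]
orientation: [-2.221, -2.222, -0.0]
force: [-0.2, 0.8, -1.0]
finger_gap: 24.4
grasp_force: 29.8
```

```bash
python3 - <<'E'
from h import *
p,M,s=tool(); print(p,R.from_matrix(M).as_rotvec(),s['time_s'])
P=vision.camera_params('wrist');import pickle;pickle.dump(P,open('P4','wb'))
im=save('wrist','w4.png')
for l,z in dict(lamp_house=0,bore_mouth=80,toggle_tip=184).items():
    for r in nets.tip_of('wrist',l)[:1]: print(l,round(r['score'],2),np.array(r['at']),atz('wrist',r['at'],z,P))
cv2.imwrite('pics/w4b.png',cv2.resize(im,(800,600),interpolation=cv2.INTER_CUBIC)[:,:,::-1])
E
```

```text
[ 432.39 -252.81  340.97] [-2.22 -2.22 -0.  ] 9.15
lamp_house 0.6 [367.7 156.6] [ 491.5  -210.27    0.  ]
bore_mouth 0.85 [381.   82.6] [ 489.42 -139.42   80.  ]
toggle_tip 0.78 [376.1 205.1] [ 472.75 -225.04  184.  ]
```

View pics/w4b.png

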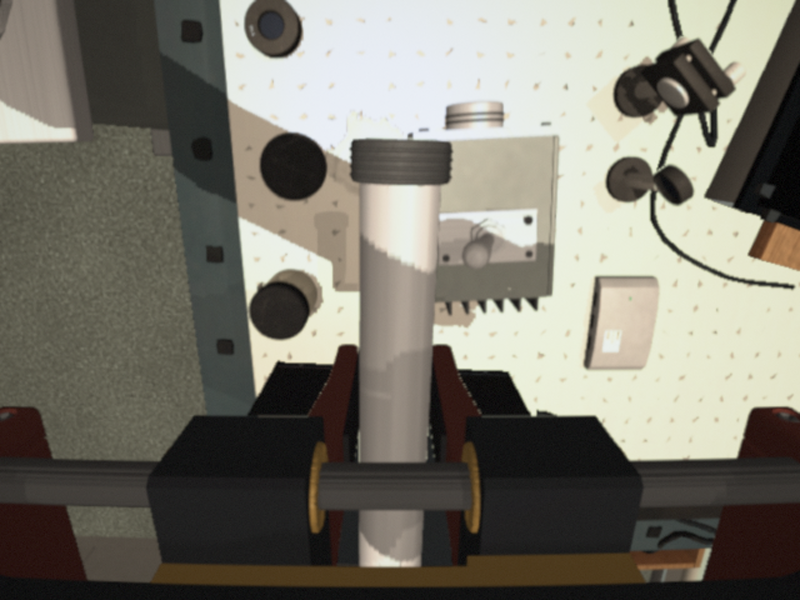

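The wrist view from above (enlarged ×1.25) shows the house's right top edge from (557,137) to (551,296). The collar spans columns 446–503, with its mouth near row 104.

```bash
python3 - <<'E'
from h import *
import pickle;P=pickle.load(open('P4','rb'))
im=cv2.imread('pics/w4.png',0).astype(float)
f=lambda u,v,z:atz('wrist',(u/1.25,v/1.25),z,P)
# subpixel right edge of the top face, collar edges: strongest gradient along rows
def edge(v,u0,u1,sgn):
    g=np.gradient(im[v,u0:u1])*sgn; i=int(np.argmax(g)); 
    d=0 if i in(0,len(g)-1) else .5*(g[i-1]-g[i+1])/(g[i-1]-2*g[i]+g[i+1]); return u0+i+d
E=[];
for v in range(118,230,4): E.append(atz('wrist',(edge(v,434,452,1),v),126,P)[:2])
E=np.array(E); vx,vy,x,y=cv2.fitLine(E.astype(np.float32),cv2.DIST_HUBER,0,.01,.01).ravel()
print('edge dir',np.degrees(np.arctan2(vx,-vy*1.0)) if vy<0 else np.degrees(np.arctan2(-vx,vy)),(x,y)); print(E[::5])
for v in range(82,102,2):
    l,r=edge(v,348,366,-1),edge(v,394,412,1); a,b=atz('wrist',(l,v),80,P),atz('wrist',(r,v),80,P); print(v,l,r,(a+b)/2,b[0]-a[0])
print('plate',[np.degrees(np.arctan2(*(f(*q)-f(*p))[[1,0]])) for p,q in (((438,213,131),(537,209,131)),((438,268,131),(536,262,131)))],'front top',f(440,135,126),f(557,137,126))
print(f(475,104,80),f(475,127,80), f(475,104,100))
print('rays',P['rvec'],P['tvec'],ray('wrist',(381,83),P)[0])
E
```

```text
edge dir 2.7243958 (np.float32(536.45703), np.float32(-211.1914))
[[ 534.56 -168.9 ]
 [ 535.08 -183.98]
 [ 535.88 -199.47]
 [ 536.68 -215.41]
 [ 537.34 -231.83]
 [ 538.24 -248.76]]
82 365 401.8636363636364 [ 491.53 -138.9    80.  ] 32.0797421094353
84 357.27777777777777 402.27272727272725 [ 488.43 -140.56   80.  ] 39.19261522292999
86 356.3636363636364 402.2887323943662 [ 488.12 -142.2    80.  ] 40.053786851328994
88 356.3101265822785 402.2826086956522 [ 488.17 -143.84   80.  ] 40.14802743738721
90 356.3181818181818 402.6290322580645 [ 488.4  -145.49   80.  ] 40.498092799287065
92 356.05172413793105 402.7 [ 488.39 -147.14   80.  ] 40.847116172650146
94 355.7967032967033 402.5888888888889 [ 488.31 -148.8    80.  ] 41.02704475645089
96 355.9096385542169 402.58620689655174 [ 488.43 -150.46   80.  ] 40.980721184470895
98 355.8541666666667 402.2692307692308 [ 488.35 -152.13   80.  ] 40.80496991509693
100 355.8764705882353 402.18518518518516 [ 488.4 -153.8   80. ] 40.76619292999072
plate [np.float64(2.5708091932824106), np.float64(3.756239934930368)] front top [ 460.47 -162.12  126.  ] [ 532.57 -162.7   126.  ]
[ 488.57 -139.92   80.  ] [ 489.29 -155.15   80.  ] [ 485.31 -141.76  100.  ]
rays [-2.84 -0.   -0.  ] [-432.19 -289.58  354.51] [ 432.41 -171.49  424.19]
```

servo_tool(xyz=[[0.5,0.11,0],[0.5,0.11,0],[0.5,0.11,0],[0.5,0.11,0],[0.5,0.11,0],[0.5,0.11,0],[0.5,0.15,0.1],[0.5,0.15,0.1]], delta_rot=[[0,0,0],[0,0,0],[0,0,0],[0,0,0],[0,0,0],[0,0,0],[0,0,0],[0,0,0]], gripper=[0,0,0,0,0,0,0,0])

```text
time_s: 10.15
eef_pos: [480.4, -49.7, 330.8]
orientation: [-2.219, -2.223, -0.001]
force: [-0.0, -0.2, -0.4]
finger_gap: 24.2
grasp_force: 29.8
```

servo_tool(xyz=[[0.1,0,0.3],[0.1,0,0.3],[0.1,0,0.3],[0,0,0.3],[0,0,0.3],[0,0,0.3],[0,0,0.2],[0,0,0]], delta_rot=[[0,0,-0.004],[0,0,-0.0043],[0,0,0],[0,0,0],[0,0,0],[0,0,0],[0,0,0],[0,0,0]], gripper=[0,0,0,0,0,0,0,0])

```text
time_s: 10.95
eef_pos: [479.3, -36.3, 229.7]
orientation: [-2.16, -2.279, 0.002]
force: [-0.8, -0.5, -1.0]
finger_gap: 24.2
grasp_force: 29.8
```

```bash
python3 - <<'E'
from h import *
p,M,s=tool(); print(p,M[:,0],M[:,2],s['time_s'])
for z in(0,40,80): print('post',z,atz('side',(392,288),z))
ims={c:save(c,c+'5.png') for c in('scene','side','wrist')}
for l in('bore_mouth','tube_long','tube_long_mark'):
  o=[]
  for c in ims:
    for r in nets.tip_of(c,l)[:1]: print(l,c,round(r['score'],2),np.array(r['at']));o.append(ray(c,r['at']))
  if len(o)>1: print('tri',*tri(o))
a=[cv2.resize(ims['scene'][170:320,240:440],(400,300),interpolation=cv2.INTER_CUBIC),cv2.resize(ims['side'][200:350,220:420],(400,300),interpolation=cv2.INTER_CUBIC)]
w=[cv2.resize(ims[c],(400,300)) for c in('wrist','side')]
cv2.imwrite('pics/c.png',np.vstack([np.hstack(a),np.hstack(w)])[:,:,::-1])
E
```

```text
[479.29 -36.3  229.71] [-0.05  1.    0.  ] [-0.  0. -1.] 10.95
post 0 [608.22  19.58   0.  ]
post 40 [614.84   0.17  40.  ]
post 80 [621.47 -19.25  80.  ]
bore_mouth scene 0.7 [329.8 245.7]
bore_mouth side 0.63 [288.5 295.6]
tri [ 485.92 -140.51   82.53] [np.float64(0.14196777841536407), np.float64(0.14196777841537395)]
tube_long scene 0.59 [308.5 222.8]
tube_long side 0.71 [321.6 223.8]
tube_long wrist 0.76 [314.7 318.3]
tri [476.47 -37.09 170.94] [np.float64(6.228187046722815), np.float64(3.980916793470102), np.float64(3.986068227734525)]
tube_long_mark scene 0.81 [311.6 215.3]
tube_long_mark side 0.73 [307.1 237.6]
tri [478.61 -67.97 172.69] [np.float64(3.8974300118907146), np.float64(3.897430011890732)]
```

View pics/c.png

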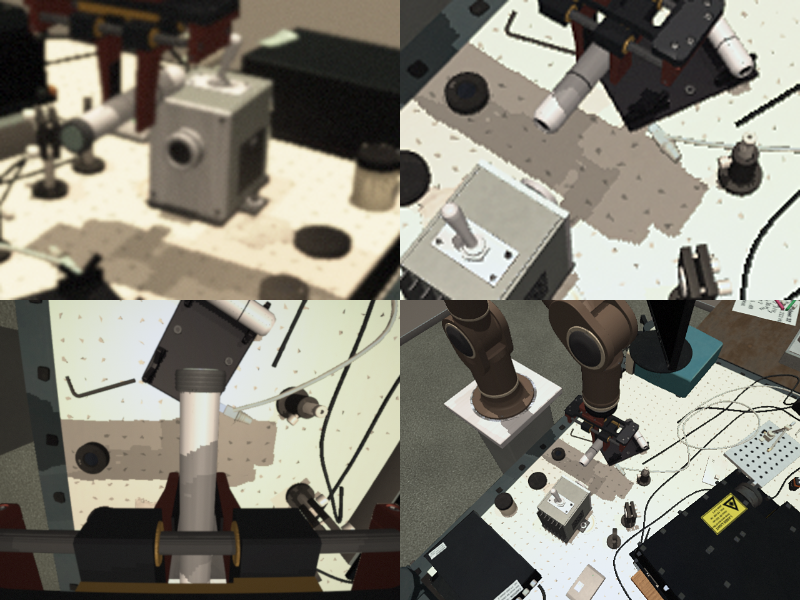

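servo_tool(xyz=[[0,0.02,0.3],[0,0.02,0.3],[0,0.02,0.3],[0,0.015,0.3],[0,0,0.3],[0,0,0.2],[0,0,0.07],[0,0,0]], delta_rot=[[0,0,0],[0,0,0],[0,0,0],[0,0,0],[0,0,0],[0,0,0],[0,0,0],[0,0,0]], gripper=[0,0,0,0,0,0,0,0])

```text
time_s: 12.35
eef_pos: [483.8, -37.0, 142.2]
orientation: [-2.162, -2.278, 0.001]
force: [-1.0, -0.3, -1.3]
finger_gap: 24.6
grasp_force: 29.8
```

```bash
python3 - <<'E'
from h import *
p,M,s=tool(); print(p,M[:,0],M[:,2],s['time_s'])
ims={c:save(c,c+'6.png') for c in('scene','side','wrist')}
d=-M[:,0]; c0=p+61*M[:,2]
print('pred mark/end px')
for c in('scene','side'): print(c,proj(c,[c0+35*d,c0+85*d,(488.2,-139.7,80)]))
for l in('bore_mouth','tube_long_mark'):
  o=[]
  for c in ims:
    for r in nets.tip_of(c,l)[:1]: print(l,c,round(r['score'],2),np.array(r['at']));o.append(ray(c,r['at']))
a=[cv2.resize(ims['scene'][205:280,275:375],(400,300),interpolation=cv2.INTER_CUBIC),cv2.resize(ims['side'][240:315,260:360],(400,300),interpolation=cv2.INTER_CUBIC)]
cv2.imwrite('pics/d.png',np.hstack(a)[:,:,::-1])
E
```

```text
[483.79 -36.98 142.18] [-0.05  1.    0.  ] [-0.  0. -1.] 12.35
pred mark/end px
scene [[311.18 258.98]
 [323.98 249.32]
 [328.65 246.71]]
side [[312.32 268.04]
 [296.27 288.89]
 [289.98 296.6 ]]
bore_mouth scene 0.71 [331.7 244.6]
bore_mouth side 0.67 [289.9 298.3]
tube_long_mark scene 0.64 [314.5 259.6]
tube_long_mark side 0.74 [312.2 266.3]
```

View pics/d.png

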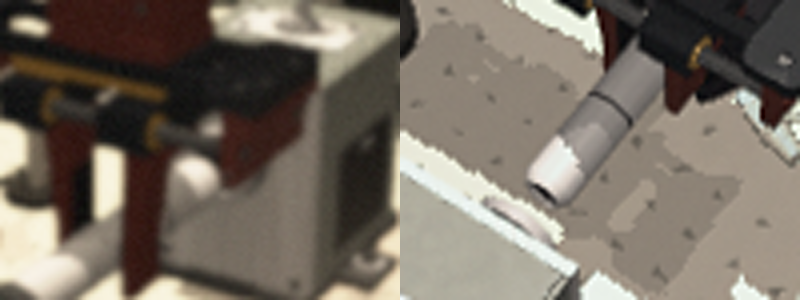

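The side crop shows the tube lined up ahead of the collar, with its line at about (312,267) and its plain end at about (296,287). The camera bias is the same for tube and bore. I'll correct by 1 mm in x and z, then start in gently.

servo_tool(xyz=[[0,-0.02,0.022],[0,0,0],[-0.1,0,0],[-0.1,0,0],[-0.1,0,0],[-0.06,0,0],[-0.06,0,0],[0,0,0]], delta_rot=[[0,0,0],[0,0,0],[0,0,0],[0,0,0],[0,0,0],[0,0,0],[0,0,0],[0,0,0]], gripper=[0,0,0,0,0,0,0,0])

```text
time_s: 13.6
eef_pos: [484.0, -58.5, 141.3]
orientation: [2.163, 2.278, 0.0]
force: [0.3, 1.0, 0.4]
finger_gap: 24.5
grasp_force: 29.8
```

servo_tool(xyz=[[-0.06,0,0],[-0.06,0,0],[-0.06,0,0],[0,0,0]], delta_rot=[[0,0,0],[0,0,0],[0,0,0],[0,0,0]], gripper=[0,0,0,0])

```text
time_s: 14.0
eef_pos: [484.6, -67.5, 141.3]
orientation: [2.163, 2.278, 0.0]
force: [-0.2, 0.1, -0.4]
finger_gap: 24.6
grasp_force: 29.8
```

```bash
python3 - <<'E'
from h import *
p,M,s=tool(); print(p,s['force'],s['moment'],s['time_s'])
im=save('side','side7.png')
cv2.imwrite('pics/e.png',cv2.resize(im[240:315,260:360],(400,300),interpolation=cv2.INTER_CUBIC)[:,:,::-1])
E
```

```text
[484.57 -67.5  141.33] [-0.17  0.12 -0.42] [-0.03 -0.12  0.06] 14.0
```

View pics/e.png

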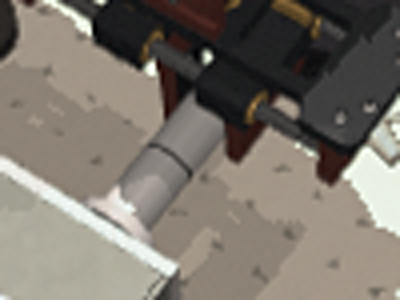

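The tube has entered the collar with no force. Its line is at (170,160) and the mouth at about (122,215) in the ×4 crop. I'll keep going.

servo_tool(xyz=[[-0.08,0,0],[-0.08,0,0],[-0.08,0,0],[-0.08,0,0],[-0.08,0,0],[-0.08,0,0],[-0.08,0,0],[0,0,0]], delta_rot=[[0,0,0],[0,0,0],[0,0,0],[0,0,0],[0,0,0],[0,0,0],[0,0,0],[0,0,0]], gripper=[0,0,0,0,0,0,0,0])

```text
time_s: 14.85
eef_pos: [486.0, -95.7, 141.3]
orientation: [2.163, 2.277, -0.0]
force: [0.5, -0.6, -1.4]
finger_gap: 24.5
grasp_force: 29.7
```

```bash
python3 - <<'E'
from h import *
p,M,s=tool(); print(p,s['force'],s['moment'],s['time_s'])
im=save('side','side8.png')
for l in('bore_mouth','tube_long_mark'):
  for r in nets.tip_of('side',l)[:1]: print(l,r['score'],np.array(r['at']),proj('side',p+61*M[:,2]-35.8*M[:,0]))
a=cv2.imread('pics/side7.png');
c=[cv2.resize(i,(400,300),interpolation=cv2.INTER_CUBIC) for i in(im[262:307,265:325,::-1],a[262:307,265:325])]
cv2.imwrite('pics/f.png',np.hstack(c))
E
```

```text
[486.01 -95.7  141.35] [ 0.53 -0.65 -1.38] [-0.11 -0.13  0.07] 14.85
bore_mouth 0.89 [292.3 296.2] [[292.75 292.98]]
tube_long_mark 0.8 [289.1 290.3] [[292.75 292.98]]
```

View pics/f.png

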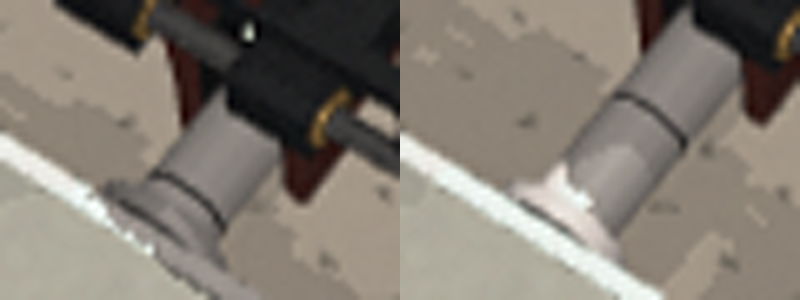

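The tube slides freely. In the crop its line is about 9 mm short of the mouth, which agrees with the kinematic estimate. I'll push in 9 mm, release, and lift to check.

servo_tool(xyz=[[-0.06,0,0],[-0.06,0,0],[-0.06,0,0],[0,0,0],[0,0,0]], delta_rot=[[0,0,0],[0,0,0],[0,0,0],[0,0,0],[0,0,0]], gripper=[0,0,0,0,0])

```text
time_s: 15.5
eef_pos: [486.4, -104.2, 141.3]
orientation: [2.163, 2.278, -0.0]
force: [0.5, -0.4, -0.6]
finger_gap: 24.3
grasp_force: 29.7
```

servo_tool(xyz=[[0,0,0],[0,0,0],[0,0,0],[0,0,0],[0,0,0],[0,0,0],[0,0,0],[0,0,0]], delta_rot=[[0,0,0],[0,0,0],[0,0,0],[0,0,0],[0,0,0],[0,0,0],[0,0,0],[0,0,0]], gripper=[1,1,1,1,1,1,1,1])

```text
time_s: 16.3
eef_pos: [486.4, -103.9, 141.3]
orientation: [2.163, 2.279, 0.0]
force: [0.5, 0.2, 0.2]
finger_gap: 85.0
grasp_force: 0.0
```

servo_tool(xyz=[[0,0,-0.2],[0,0,-0.4],[0,0,-0.5],[0,0,-0.5],[-0.2,0,-0.5],[-0.4,0,-0.5],[-0.4,0,-0.5],[-0.4,0,-0.5]], delta_rot=[[0,0,0],[0,0,0],[0,0,0],[0,0,0],[0,0,0],[0,0,0],[0,0,0],[0,0,0]], gripper=[1,1,1,1,1,1,1,1])

```text
time_s: 17.1
eef_pos: [489.8, -174.5, 323.3]
orientation: [2.162, 2.278, 0.001]
force: [1.0, -0.1, -0.2]
finger_gap: 87.7
grasp_force: 0.0
```

servo_tool(xyz=[[-0.4,0,-0.1],[-0.1,0,0],[0,0,0]], delta_rot=[[0,0,0],[0,0,0],[0,0,0]], gripper=[1,1,1])

```text
time_s: 17.4
eef_pos: [490.9, -199.1, 326.3]
orientation: [-2.164, -2.277, 0.0]
force: [0.3, 0.2, 0.1]
finger_gap: 88.0
grasp_force: 0.0
```

```bash
python3 - <<'E'
from h import *
p,M,s=tool(); print(p,s['force'],s['time_s'],s['finger_gap'])
P=vision.camera_params('wrist');import pickle;pickle.dump(P,open('P9','wb')); print(P['fx'],ray('wrist',(320,240),P))
im=save('wrist','w9.png'); sc=save('scene','scene9.png')
for l in('bore_mouth','tube_long_mark','tube_long'):
  o=[]
  for c in('wrist','scene','side'):
   if c=='side' and l=='bore_mouth': vision.capture('side')
   for r in nets.tip_of(c,l)[:1]: print(l,c,r['score'],np.array(r['at']),atz(c,r['at'],80))
u,v=proj('wrist',(486,-125,90),P)[0].astype(int); x0,y0=u-50,v-45; print('crop',x0,y0)
c=[cv2.resize(im[y0:y0+90,x0:x0+100],(400,360),interpolation=cv2.INTER_CUBIC),cv2.resize(sc[205:277,285:365],(400,360),interpolation=cv2.INTER_CUBIC)]
cv2.imwrite('pics/g.png',np.hstack(c)[:,:,::-1])
E
```

```text
[ 490.94 -199.07  326.27] [0.32 0.18 0.05] 17.4 87.99313074401122
371.2666409310174 (array([ 486.89, -117.85,  409.46]), array([ 0.03, -0.31, -0.95]))
bore_mouth wrist 0.77 [318.2 149.7] [ 490.39 -140.14   80.  ]
bore_mouth scene 0.7 [332.  244.3] [ 488.62 -153.41   80.  ]
bore_mouth side 0.56 [288.6 297.8] [ 487.71 -142.93   80.  ]
tube_long_mark wrist 0.67 [316.2 207.9] [ 491.94 -192.68   80.  ]
tube_long_mark scene 0.92 [330.4 248.7] [ 480.47 -133.69   80.  ]
tube_long_mark side 0.7 [288.7 292.6] [ 481.6  -135.04   80.  ]
tube_long wrist 0.92 [316.2 104.9] [ 487.2  -104.48   80.  ]
tube_long scene 0.57 [319.7 251.3] [ 491.58 -111.51   80.  ]
tube_long side 0.95 [298.9 280.5] [ 481.29 -105.7    80.  ]
crop 263 84
```

View pics/g.png

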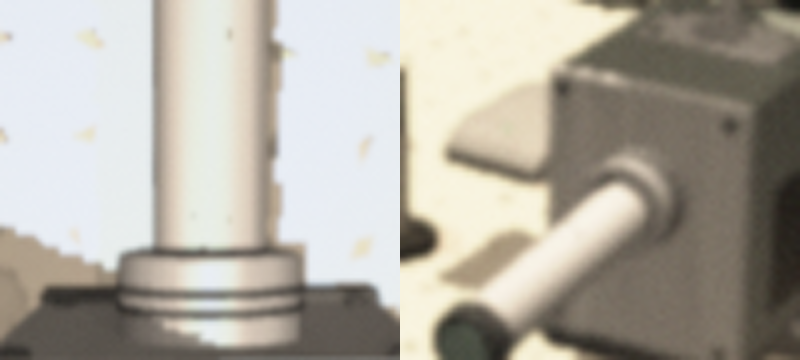

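The wrist crop shows the tube in the collar with a dark line right at the mouth (row ≈ 250 of the crop). I'll check numerically whether that is the tube's line, using the exposed length of 120 mm as well.

```bash
python3 - <<'E'
from h import *
import pickle;P=pickle.load(open('P9','rb'))
im=cv2.imread('pics/w9.png',0).astype(float)
np.set_printoptions(precision=0,suppress=True,linewidth=200)
print('rows 138..164')
for a,b in((293,300),(304,310),(310,316),(316,322),(322,328),(331,337)): print(a,im[138:165,a:b].mean(1))
print('ring cols 308-325 rows 0..45',im[0:46,308:326].mean(1))
np.set_printoptions(precision=1,suppress=True)
d=np.array([.0523,-.9986,0]);m=np.array([488.2,-140,80]);up=np.array([0,0,1.])
y=np.cross(up,d)
for n,X in dict(markTop=m+12.5*up,markSide=m+12.5*y,mouthTop=m+20*up,mouthSideOut=m+20*y,boreTop=m+13.6*up,ringEndTop=m-120*d+15*up,ringInTop=m-108*d+15*up,ringInTube=m-108*d+12.5*up,short2=m-2*d+12.5*up).items(): print(n,proj('wrist',X,P)[0])
E
```

```text
rows 138..164
293 [235. 235. 235. 235. 235. 235. 233. 219. 174. 130. 131. 142. 145. 144. 144. 143. 137. 115.  86.  85. 114. 127. 105.  73.  68.  83.  92.]
304 [209. 209. 209. 209. 209. 209. 204. 179. 124.  93. 141. 185. 206. 211. 212. 212. 211. 202. 159. 117. 136. 185. 196. 157. 118. 142. 188.]
310 [231. 234. 234. 234. 234. 234. 230. 204. 141. 100. 148. 206. 229. 234. 235. 235. 235. 227. 181. 127. 144. 207. 222. 179. 126. 146. 210.]
316 [228. 229. 230. 231. 231. 231. 227. 206. 146. 103. 155. 214. 231. 234. 234. 234. 234. 226. 180. 128. 148. 208. 221. 178. 129. 154. 212.]
322 [200. 200. 200. 199. 199. 198. 193. 168. 119. 100. 152. 192. 206. 208. 208. 208. 208. 197. 154. 114. 137. 182. 191. 150. 114. 143. 186.]
331 [215. 218. 219. 219. 219. 214. 194. 158. 124. 117. 141. 160. 164. 164. 165. 164. 157. 129.  94.  97. 136. 149. 122.  90. 103. 140. 158.]
ring cols 308-325 rows 0..45 [ 78.  76.  77.  77.  86. 135. 192. 215. 219. 220. 220. 220. 220. 220. 220. 220. 221. 221. 221. 221. 221. 221. 221. 221. 221. 222. 222. 221. 221. 222. 222. 222. 222. 222. 222. 222. 222. 222. 223.
 223. 223. 223. 222. 220. 220. 220.]
markTop [315.5 148.3]
markSide [329.9 147.2]
mouthTop [315.6 148.9]
mouthSideOut [338.6 147.2]
boreTop [315.5 148.3]
ringEndTop [315.6 -14.5]
ringInTop [315.6   3.1]
ringInTube [315.6   4.1]
short2 [315.5 145.8]
```

```bash
python3 - <<'E'
from h import *
im=cv2.imread('pics/w2.png',0).astype(float)
np.set_printoptions(precision=0,suppress=True,linewidth=200)
print('w2 mark rows 236..260',im[236:261,314:323].mean(1)); print('left',im[236:261,309:313].mean(1))
print('w2 ring rows 108..128',im[108:129,317:329].mean(1))
print('w2 end rows 285..310',im[285:311,313:321].mean(1))
im=cv2.imread('pics/w4.png',0).astype(float)
print('w4 collar rows 76..105');[print(im[76:106,a:a+6].mean(1)) for a in(362,372,382,392)]
E
```

```text
w2 mark rows 236..260 [138. 139. 140. 139. 139. 140. 139. 139. 139. 139. 139. 139. 139. 128.  90.  75. 114. 135. 138. 139. 140. 139. 139. 139. 139.]
left [118. 120. 120. 120. 120. 120. 121. 120. 120. 121. 121. 120. 109.  80.  71. 100. 117. 122. 123. 122. 122. 124. 122. 123. 123.]
w2 ring rows 108..128 [ 76.  76.  80.  76.  76.  79.  79.  76.  80. 107. 158. 200. 212. 213. 213. 213. 213. 214. 214. 214. 214.]
w2 end rows 285..310 [138. 137. 137. 137. 137. 136. 136. 136. 136. 136. 136. 136. 136. 135. 133. 130. 130. 141. 161. 161. 150. 147. 158. 173. 179. 185.]
w4 collar rows 76..105
[236. 236. 236. 236. 236. 230. 214. 184. 165. 160. 160. 160. 159. 155. 138. 110.  96. 117. 138. 135. 111.  94. 116. 143. 158. 162. 173. 201. 225. 235.]
[236. 236. 236. 235. 229. 218. 203. 204. 210. 212. 212. 212. 208. 187. 152. 131. 157. 186. 184. 155. 129. 152. 188. 207. 212. 215. 221. 230. 235. 237.]
[236. 236. 235. 231. 225. 220. 226. 232. 236. 236. 236. 234. 224. 190. 150. 161. 201. 217. 194. 153. 157. 199. 228. 235. 237. 237. 236. 237. 237. 237.]
[235. 236. 235. 231. 221. 203. 194. 196. 198. 197. 198. 194. 176. 144. 121. 139. 168. 171. 148. 122. 135. 170. 190. 198. 202. 213. 225. 233. 236. 236.]
```

servo_tool(xyz=[[0.3,0,0],[0.4,0,0],[0.4,0,0],[0.4,0,0],[0.1,0,0],[0,0,0]], delta_rot=[[0,0,0],[0,0,0],[0,0,0],[0,0,0],[0,0,0],[0,0,0]], gripper=[1,1,1,1,1,1])

```text
time_s: 18.6
eef_pos: [487.3, -118.6, 326.4]
orientation: [2.161, 2.28, 0.0]
force: [-0.0, -0.7, -1.2]
finger_gap: 87.9
grasp_force: 0.0
```

```bash
python3 - <<'E'
from h import *
import pickle
p,M,s=tool();P=vision.camera_params('wrist');pickle.dump(P,open('P10','wb')); im=save('wrist','w10.png'); print(p,s['time_s'],ray('wrist',(320,240),P)[0])
d=np.array([.0523,-.9986,0]);m=np.array([488.2,-140,80]);up=np.array([0,0,1.])
Y=dict(markTop=m+12.5*up,mouthTop=m+20*up,boreTop=m+13.6*up,ringEndTop=m-120*d+15*up,ringInTube=m-108*d+12.5*up)
for n,X in Y.items(): print(n,proj('wrist',X,P)[0])
g=im.mean(2); u,v=proj('wrist',Y['markTop'],P)[0].astype(int)
np.set_printoptions(precision=0,suppress=True,linewidth=220)
print('rows from',v-14);[print(u+k,g[v-14:v+16,u+k:u+k+5].mean(1)) for k in(-20,-12,-6,0,6,14)]
E
```

```text
[ 487.28 -118.58  326.44] 18.6 [482.94 -37.32 409.61]
markTop [314.73 239.94]
mouthTop [314.72 242.57]
boreTop [314.72 240.32]
ringEndTop [315.07  98.31]
ringInTube [315.03 113.97]
rows from 225
294 [129. 119.  79.  42.  38.  44.  50.  62.  68.  69.  69.  68.  68.  71.  74.  77.  78.  78.  78.  75.  70.  60.  56.  61.  66.  62.  59.  68.  75.  77.]
302 [105. 105. 104. 104. 103. 103.  99.  97.  96.  95.  88.  70.  57.  65.  75.  75.  81.  93.  98.  99. 100.  99.  96.  81.  61.  68.  87.  83.  63.  64.]
308 [134. 135. 135. 135. 134. 135. 133. 124. 120. 120. 119. 114.  90.  67.  82.  86.  83.  93. 105. 108. 108. 109. 108. 101.  75.  62.  82.  96.  82.  63.]
314 [147. 147. 147. 147. 146. 146. 142. 132. 126. 126. 126. 120.  99.  70.  76.  89.  85.  94. 108. 113. 114. 114. 114. 108.  84.  65.  81. 100.  90.  66.]
320 [131. 131. 131. 132. 131. 131. 128. 120. 115. 114. 114. 104.  75.  61.  83.  81.  80.  94. 103. 106. 105. 107. 105.  96.  69.  63.  89.  94.  75.  63.]
328 [145. 133.  90.  52.  49.  54.  59.  65.  67.  67.  65.  62.  64.  67.  72.  83.  93.  97.  97.  97.  96.  88.  70.  60.  72.  82.  71.  61.  72.  89.]
```

```bash
python3 - <<'E'
from h import *
import pickle;P=pickle.load(open('P10','rb'))
g=cv2.imread('pics/w10.png',0).astype(float)
np.set_printoptions(precision=0,suppress=True,linewidth=220)
print('rows 92..125',g[92:126,308:322].mean(1))
np.set_printoptions(precision=2)
d=np.array([.0523,-.9986,0]);up=np.array([0,0,1.])
for ym in(-141,-140,-139,-138):
    m=np.array([488.2,ym,80]); print(ym,proj('wrist',[m+12.5*up,m+11.4*up,m+20*up,m+13.6*up,m-108*d+12.5*up,m-108*d+15*up,m-120*d+15*up],P)[:,1])
print(proj('wrist',[[488,-139,80+12.5],[475,-139,80]],P),[ (k,edge) for k,edge in [(0,0)]])
E
```

```text
rows 92..125 [226. 226. 226. 226. 220. 180. 115.  84.  78.  78.  82.  78.  77.  81.  78.  79.  81.  79.  80.  88. 125. 180. 212. 218. 219. 219. 219. 219. 219. 219. 219. 219. 219. 219.]
-141 [240.99 240.61 243.65 241.38 115.24 115.2   99.62]
-140 [239.94 239.56 242.57 240.32 113.97 113.91  98.31]
-139 [238.88 238.5  241.49 239.25 112.69 112.63  96.99]
-138 [237.82 237.45 240.41 238.19 111.41 111.34  95.68]
[[314.56 238.87]
 [300.61 234.02]] [(0, 0)]
```

In both views the line stands about 1.1 mm proud of the mouth: line at y ≈ -138.8, mouth at y ≈ -139.9. I'll grip the tube again and nudge it in.

servo_tool(xyz=[[0.29,0,0.3],[0,0,0.6],[0,0,0.6],[0,0,0.6],[0,0,0.6],[0,0,0.5],[0,0,0.4],[0,0,0.1]], delta_rot=[[0,0,0],[0,0,0],[0,0,0],[0,0,0],[0,0,0],[0,0,0],[0,0,0],[0,0,0]], gripper=[1,1,1,1,1,1,1,1])

```text
time_s: 19.45
eef_pos: [485.3, -105.6, 139.2]
orientation: [-2.163, -2.275, 0.004]
force: [-0.5, -0.2, -0.3]
finger_gap: 88.0
grasp_force: 0.0
```

servo_tool(xyz=[[0,0,0],[0,0,0],[0,0,0],[0,0,0],[0,0,0],[0,0,0],[0,0,0],[0,0,0]], delta_rot=[[0,0,0],[0,0,0],[0,0,0],[0,0,0],[0,0,0],[0,0,0],[0,0,0],[0,0,0]], gripper=[0,0,0,0,0,0,0,0])

```text
time_s: 20.25
eef_pos: [486.4, -104.4, 141.3]
orientation: [2.163, 2.279, 0.0]
force: [1.1, 0.2, 0.4]
finger_gap: 27.6
grasp_force: 0.0
```

servo_tool(xyz=[[0,0,0],[0,0,0],[0,0,0]], delta_rot=[[0,0,0],[0,0,0],[0,0,0]], gripper=[0,0,0])

```text
time_s: 20.55
eef_pos: [486.3, -104.4, 141.3]
orientation: [-2.163, -2.278, 0.0]
force: [-0.3, 0.4, 0.8]
finger_gap: 24.3
grasp_force: 30.0
```

Pushing in 1.1 mm, releasing, and going back up to the same viewpoint to check.

servo_tool(xyz=[[-0.011,0,0],[-0.011,0,0],[0,0,0],[0,0,0]], delta_rot=[[0,0,0],[0,0,0],[0,0,0],[0,0,0]], gripper=[0,0,0,0])

```text
time_s: 20.95
eef_pos: [486.4, -104.9, 141.2]
orientation: [-2.162, -2.279, -0.0]
force: [-1.9, 4.3, 1.8]
finger_gap: 24.6
grasp_force: 30.0
```

servo_tool(xyz=[[0,0,0],[0,0,0],[0,0,0],[0,0,0],[0,0,0],[0,0,0],[0,0,0],[0,0,0]], delta_rot=[[0,0,0],[0,0,0],[0,0,0],[0,0,0],[0,0,0],[0,0,0],[0,0,0],[0,0,0]], gripper=[1,1,1,1,1,1,1,1])

```text
time_s: 21.75
eef_pos: [486.5, -105.6, 141.3]
orientation: [2.163, 2.279, -0.0]
force: [0.2, 0.0, 1.3]
finger_gap: 84.8
grasp_force: 0.0
```

servo_tool(xyz=[[0,0,-0.2],[0,0,-0.4],[0,0,-0.6],[0,0,-0.6],[0,0,-0.6],[0,0,-0.6],[-0.26,0,-0.6],[0,0,-0.1]], delta_rot=[[0,0,0],[0,0,0],[0,0,0],[0,0,0],[0,0,0],[0,0,0],[0,0,0],[0,0,0]], gripper=[1,1,1,1,1,1,1,1])

```text
time_s: 22.55
eef_pos: [488.2, -120.2, 330.6]
orientation: [2.161, 2.273, 0.005]
force: [0.7, -0.2, -0.9]
finger_gap: 88.0
grasp_force: 0.0
```

servo_tool(xyz=[[0,0,0],[0,0,0]], delta_rot=[[0,0,0],[0,0,0]], gripper=[1,1])

```text
time_s: 22.75
eef_pos: [486.6, -118.1, 325.6]
orientation: [-2.162, -2.278, 0.001]
force: [-0.9, -0.0, -0.2]
finger_gap: 87.6
grasp_force: 0.0
```

```bash
cat > chk.py <<'E'
from h import *
import sys
p,M,s=tool();P=vision.camera_params('wrist'); im=save('wrist',sys.argv[1]); print(p,s['time_s'])
g=cv2.cvtColor(im,cv2.COLOR_RGB2GRAY).astype(float)
d=np.array([.0523,-.9986,0]);up=np.array([0,0,1.])
for ym in(-141,-140,-139):
    m=np.array([488.2,ym,80]); q=proj('wrist',[m+12.5*up,m+20*up,m-108*d+12.5*up,m-120*d+15*up],P); print(ym,'mark,collar,ringIn,ringEnd',q[:,1],q[0,0])
np.set_printoptions(precision=0,suppress=True,linewidth=220)
u=int(q[0,0]);v=int(q[0,1]);r=int(q[2,1]);e=int(q[3,1])
print(v-8,g[v-8:v+14,u:u+5].mean(1)); print(r-6,g[r-6:r+8,u-6:u+7].mean(1)); print(e-6,g[e-6:e+8,u-6:u+7].mean(1))
E
python3 chk.py w11.png
```

```text
[ 486.63 -118.08  325.59] 22.75
-141 mark,collar,ringIn,ringEnd [241.96 244.63 116.04 100.4 ] 315.70336594241707
-140 mark,collar,ringIn,ringEnd [240.9  243.55 114.76  99.08] 315.7638867361536
-139 mark,collar,ringIn,ringEnd [239.84 242.47 113.48  97.77] 315.82451478723203
231 [148. 144. 134. 128. 128. 127. 128. 118.  84.  66.  82.  84.  95. 109. 115. 116. 115. 116. 109.  86.  66.  82.]
107 [ 80.  78.  80.  83.  80.  81. 106. 159. 206. 219. 220. 220. 220. 220.]
91 [223. 226. 227. 227. 227. 227. 225. 206. 131.  87.  81.  80.  82.  81.]
```

The line is now within about 0.5 mm of the mouth, and the tube is free. Next comes the toggle: close the fingers and go to its -x side, beside the lever.

servo_tool(xyz=[[-0.27,-0.13,0],[-0.27,-0.13,0],[-0.27,-0.13,0],[-0.27,-0.13,0],[-0.27,-0.13,0],[-0.27,-0.13,0],[-0.27,-0.13,0],[-0.25,-0.13,0]], delta_rot=[[0,0,0],[0,0,0],[0,0,0],[0,0,0],[0,0,0],[0,0,0],[0,0,0],[0,0,0]], gripper=[0,0,0,0,0,0,0,0])

```text
time_s: 23.6
eef_pos: [440.2, -228.1, 324.9]
orientation: [-2.161, -2.277, 0.002]
force: [-0.1, 0.3, 0.7]
finger_gap: 27.6
grasp_force: 0.0
```

servo_tool(xyz=[[0,0,0],[0,0,0],[0,0,0],[0,0,0.3],[0,0,0.4],[0,0,0.4],[0,0,0.3],[0,0,0.2]], delta_rot=[[0,0,0],[0,0,0],[0,0,0],[0,0,0],[0,0,0],[0,0,0],[0,0,0],[0,0,0]], gripper=[0,0,0,0,0,0,0,0])

```text
time_s: 24.4
eef_pos: [440.8, -227.0, 245.0]
orientation: [-2.16, -2.279, 0.0]
force: [0.1, -0.8, -0.3]
finger_gap: 0.7
grasp_force: 0.0
```

servo_tool(xyz=[[0,0,0],[0,0,0]], delta_rot=[[0,0,0],[0,0,0]], gripper=[0,0])

```text
time_s: 24.6
eef_pos: [441.1, -227.9, 246.6]
orientation: [2.162, 2.279, 0.0]
force: [0.0, -0.3, 0.3]
finger_gap: 0.5
grasp_force: 0.0
```

servo_tool(xyz=[[0,0.1,0],[0,0.1,0],[0,0.1,0],[0,0.1,0],[0,0.08,0],[0,0.08,0],[0,0,0]], delta_rot=[[0,0,0],[0,0,0],[0,0,0],[0,0,0],[0,0,0],[0,0,0],[0,0,0]], gripper=[0,0,0,0,0,0,0])

```text
time_s: 25.3
eef_pos: [469.2, -226.7, 246.2]
orientation: [2.162, 2.279, 0.0]
force: [-1.1, -0.3, 0.8]
finger_gap: 0.4
grasp_force: 1.1
```

servo_tool(xyz=[[0,0.08,0],[0,0.08,0],[0,0.05,0],[0,0,0]], delta_rot=[[0,0,0],[0,0,0],[0,0,0],[0,0,0]], gripper=[0,0,0,0])

```text
time_s: 25.7
eef_pos: [480.0, -225.8, 246.3]
orientation: [2.162, 2.279, 0.001]
force: [0.8, -0.4, -0.3]
finger_gap: 0.6
grasp_force: 0.0
```

```bash
cat > tg.py <<'E'
from h import *
p,M,s=tool(); print(p,s['force'],s['time_s'])
for c in('side','scene'):
  vision.capture(c)
  for r in nets.tip_of(c,'toggle_tip')[:2]: print(c,r['score'],np.array(r['at']),atz(c,r['at'],184))
  print('off/on',proj(c,[(474.7,-225.7,184),(510.6,-223.9,184)]))
E
python3 tg.py
```

```text
[ 479.98 -225.82  246.26] [ 0.79 -0.45 -0.27] 25.7
side 0.36 [261.2 313.9] [ 506.65 -221.57  184.  ]
side 0.26 [287.2 293.1] [ 516.23 -172.05  184.  ]
off/on [[243.19 304.06]
 [262.21 316.57]]
scene 0.51 [340.3 183. ] [ 519.02 -232.02  184.  ]
off/on [[357.52 187.54]
 [341.85 184.66]]
```

Both cameras put the toggle at its on position. I'll back away, lift clear, and check the tube again from the same viewpoint.

servo_tool(xyz=[[0,-0.2,0],[0,-0.3,0],[0,-0.2,0],[0,0,-0.3],[0,0,-0.4],[0,0,-0.5],[0,0,-0.4],[0,0,0]], delta_rot=[[0,0,0],[0,0,0],[0,0,0],[0,0,0],[0,0,0],[0,0,0],[0,0,0],[0,0,0]], gripper=[0,0,0,0,0,0,0,0])

```text
time_s: 26.7
eef_pos: [444.3, -228.6, 329.0]
orientation: [2.161, 2.275, 0.003]
force: [0.0, -0.5, 0.2]
finger_gap: 0.8
grasp_force: 0.0
```

servo_tool(xyz=[[0.35,0.13,0],[0.35,0.13,0],[0.35,0.13,0],[0.35,0.13,0],[0.35,0.13,0],[0.35,0.13,0],[0,0,0],[0,0,0]], delta_rot=[[0,0,0],[0,0,0],[0,0,0],[0,0,0],[0,0,0],[0,0,0],[0,0,0],[0,0,0]], gripper=[0,0,0,0,0,0,0,0])

```text
time_s: 27.5
eef_pos: [477.0, -121.4, 325.6]
orientation: [-2.162, -2.279, 0.001]
force: [-1.0, -0.4, 0.0]
finger_gap: 0.5
grasp_force: 0.0
```

```bash
python3 tg.py; python3 chk.py w12.png; python3 - <<'E'
from h import *
a=save('side','s12.png');b=cv2.imread('pics/w12.png')[:,:,::-1]
cv2.imwrite('pics/h.png',np.hstack([cv2.resize(a[170:370,200:440],(400,333)),cv2.resize(b,(400,333))])[:,:,::-1])
E
```

```text
[ 477.02 -121.44  325.6 ] [-1.04 -0.38  0.  ] 27.5
side 0.6 [260.1 314.2] [ 505.65 -222.91  184.  ]
off/on [[243.19 304.06]
 [262.21 316.57]]
scene 0.56 [340.9 184.3] [ 513.45 -224.88  184.  ]
off/on [[357.52 187.54]
 [341.85 184.66]]
[ 477.32 -122.08  326.16] 27.7
-141 mark,collar,ringIn,ringEnd [237.87 240.46 111.35  95.61] 326.16663731632775
-140 mark,collar,ringIn,ringEnd [236.8  239.38 110.07  94.29] 326.2343750795935
-139 mark,collar,ringIn,ringEnd [235.74 238.29 108.79  92.97] 326.3022255139911
227 [154. 154. 154. 153. 154. 153. 153. 139.  97.  80.  92.  95. 111. 123. 123. 122. 122. 122. 113.  83.  67.  91.]
102 [ 86.  82.  81.  87.  84.  83.  98. 143. 202. 223. 226. 226. 226. 226.]
86 [192. 212. 226. 231. 232. 232. 232. 221. 154. 100.  87.  83.  84.  87.]
```

View pics/h.png

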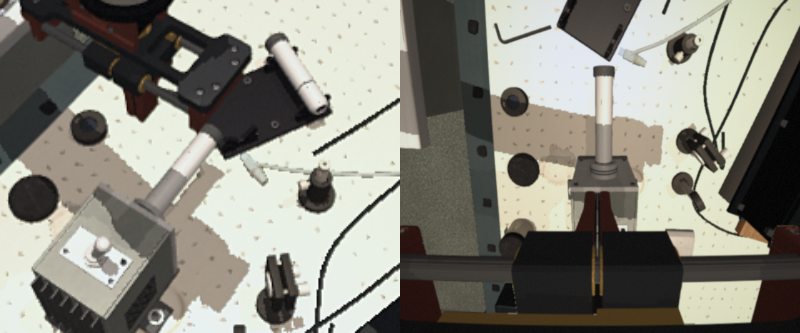

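The last pictures show the tube in the collar, unmoved (line row 236, collar edge row 239). The toggle leans to +x, the short tube lies in the rest, and the arm is clear. I'm handing in.

```bash
python3 -c "
from bench import manip
print(manip.close_job())"
```

```text
the job is handed in; nothing more can be done
None
```

The long tube is in the collar with its line about 0.5 mm short of the mouth and let go, the toggle was then flipped to on, the short tube is still in the rest, and the job was handed in at about 28 s.

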